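# Uncover the bench kiln with the lid lifter

### The job

The kiln's lid is too hot to touch: take the lid lifter from its rack, slide its tongue under the loop on the lid, lift the lid off the kiln keeping it level, and set it down gently, fully seated, on the ring-shaped lid rest. Never lean on the lid with the lifter or shove it, and never touch it with the gripper. Then draw the lifter out from under the loop, hang it back in its rack the way it hung, and leave everything else where it is.

Things in the scene. Friction and masses are not known exactly. Their poses are not given: they have to be found in the camera images.
- kiln: Round steel bench kiln, fixed, 156 mm across and 90 mm high with an open mouth 92 mm across on top. Origin: centre of its underside, z up.
- lid: Flat round steel lid, 116 mm across, 5 mm thick, 0.3 to 0.5 kg, loose on the kiln's mouth; under it a white plug, 84 mm across, 8 mm deep, sits in the mouth. Origin: centre of the underside of the 5 mm rim (the face that rests on kiln or rest), z up; the top face is 5 mm above. The loop's bar runs along the lid's y axis; front and back are alike.
- lid_loop (a point): Centre of the round bar of the lid's fixed steel loop handle, 21 mm above the lid's origin. The bar is 8 mm thick and runs along the lid's y; it stands on two 8 mm posts with 44 mm clear between them; the clear opening between the lid's top face and the bar's underside is 12 mm high.
- rest: Lid rest: fixed terracotta ring, 112 mm outside and 94 mm inside, 30 mm high; the lid's rim lies on its top with the plug inside, at any yaw. Origin: centre of its underside. A seated lid has its origin 30 mm above this origin.
- rack: Fixed steel rack, 140 mm high, on a 100 by 90 mm foot. On top two level prongs (15 mm wide, 6 mm thick, top at 140 mm) leave a 20 mm slot along the rack's x axis, open towards -x (prong ends at x = -22 mm), closed by a post at x = +34 mm. Origin: below the middle of the slot, on the work surface, z up.
- lifter_grip (a point): Centre of the lifter's upright wooden handle: 30 mm (lifter's x) by 20 mm (y), 70 mm high; grip it across the 20 mm. The lifter weighs 0.2 kg. It begins hanging upright by its collar in the rack, within 4 mm of the slot's middle, tongue pointing along the rack's +x within 0.05 rad. x points towards the tongue's tip, z up.
- lifter_collar (a point): Underside centre of the lifter's collar, 40 (x) by 36 (y) by 5 mm, 40 mm below the handle's centre; it lies on the prongs. Below: a 15 mm round sleeve 24 mm long, a shank in it, and the tongue. The shank's reach is set differently each time (stiff, stays put): the tongue's underside is 113 to 127 mm below this point, and that must be felt. Pressed up, the tongue gives 3 mm on a spring (2 to 5 N).
- lifter: The lifter; origin on the handle's axis, 153 mm below the handle's centre. Tongue: 16 mm wide (y), 5 mm thick, x = -16 to +10 mm, an upturned lip 4 mm high at x = +6 to +10 (9 mm in all); its underside is 0 to 14 mm below this origin. The 10 mm shank rises from it at x = -11 mm, bends to the axis 55 to 68 mm up, and stops the bar at x = -6 mm: the bar lies between shank and lip.
- punch: Steel punch, 90 mm high, 38 mm across, standing; origin under its centre. Leave alone.
- band0: Small copper ring band, 21 mm across, 6 mm high; origin under its centre. Leave alone.
- band1: Small brass ring band, 21 mm across, 6 mm high; origin under its centre. Leave alone.
- band2: Small brass ring band, 21 mm across, 6 mm high; origin under its centre. Leave alone.
- hammer: Hammer lying on the bench; origin on its underside. Leave alone.
- jar: Small glass jar, 52 mm across, 60 mm high; origin under its centre. Leave alone.
- strip: Copper strip 22 by 110 mm, 4 mm thick, lying flat; origin under its centre. Leave alone.
Not all that is in view belongs to the job. Of the things that look like the rest, take the one that is farthest to the robot's right at the start.

How it is judged:
On the way, in this order (a step that is already met when the one before it is completed fails the run):
1. the lid hangs on the lifter, level, more than 20 mm above the kiln's mouth (z of lid in the frame of kiln above 0.11 m and contact force between lifter and lid above 1 N and angle between lid's own z axis and vertical below 0.2 rad), for 0.2 s.
2. the lid lies seated and level on the lid rest, free of the lifter (z of lid in the frame of rest between 0.027 and 0.0325 m and horizontal distance between lid and rest below 0.008 m and angle between lid's own z axis and vertical below 0.06 rad and contact force between lifter and lid below 0.2 N), for 0.3 s.
At the end, for the whole second after the job is handed in: The lid lies on the lid rest, its rim within 3 mm of the ring's top, within 8 mm of its centre and level within 0.06 rad; the lifter hangs upright (within 0.1 rad) in the rack, collar on the prongs (within 4 mm in height, 12 mm across and 25 mm along the slot); both are at rest (all of step 2 and z of lifter_collar in the frame of rack between 0.136 and 0.144 m and y of lifter_collar in the frame of rack between -0.012 and 0.012 m and x of lifter_collar in the frame of rack between -0.025 and 0.025 m and angle between lifter_collar's own z axis and vertical below 0.1 rad and linear speed of lid below 0.02 m/s and linear speed of lifter below 0.03 m/s); the robot touches nothing.
It fails at once if the lid tips more than 0.25 rad (angle between lid's own z axis and vertical above 0.25 rad).
It fails at once if the lifter presses, shoves or jerks the lid with more than 20 N (contact force between lifter and lid above 20 N).
It fails at once if the lid is set down hard on the lid rest (more than 20 N) (contact force between lid and rest above 20 N).
It fails at once if the robot's fingers, gripper or arm touch the hot lid (contact force between any of the fingers, the arm and lid above 0.5 N).
It fails at once if something else on the bench is moved by more than 15 mm (distance of any of punch, band0, band1, band2, hammer, jar, strip from where it was at the start of the episode above 0.015 m).
It also fails if it takes over 72 s, if anything falls off the work surface, if the arm or the gripper's body presses on something with over 40 N, if the wrist force passes 120 N, or if a joint passes its speed limit or range.

### The arm

A 6-joint arm with a two-finger parallel gripper is mounted at the origin on the work surface. World frame = base frame: x ahead of the robot, y to its left, z up, the work surface at z = 0. Lengths are in m, angles in rad, forces in N, time in s.
With the tool pointing down it reaches from about 0.35 to 0.975 m from the base axis. Payload 4.9 kg.
Tool frame: the origin (TCP) lies at the centre of the arm's flange, where the gripper is bolted on; the fingertips stand ctrl.finger_overhang ahead of it and the grasp point (between the pads) lies 155 mm ahead of it (ctrl.finger_overhang is the distance from the TCP to the fingertips, in m); z points along the fingers, y is the direction in which the jaws open and shut (so a half turn about z gives the same grasp; the last joint's range is limited). The gripper opens to 85 mm and grips with 20 to 120 N. Pads are 22 mm wide; open, the fingers measure 114 mm over their backs; the gripper's body (76 mm by 85 mm) begins 54 mm behind the grasp point. The pads swing forward as they close: fully open they stand 13 mm farther back than shut.
Start: joints at [1.153, 0.053, 1.613, -0, 1.476, -0.119], TCP at [0.184, 0.597, 0.405] pointing down, gripper open.
Joint ranges: [-3.01, 3.01], [-1.01, 2.22], [0.06, 2.58], [-1.02, 4.17], [0.09, 2.62], [-3.14, 3.14]. Speed limits (rad/s): [2.57, 2.57, 3.14, 3.14, 3.14, 3.14].

### API

Orientations are given as [roll, pitch, yaw] about the fixed x, y, z axes, in that order (R = Rz(yaw) Ry(pitch) Rx(roll)).
In Python, from workcell import ctrl gives the robot as it stands.
- The arm moves only by the tool carry_out, never from a script. Its argument "motion" is a list of rows, each a list of 6 numbers: the shift along the world's x, y, z in m, then the turn, a rotation vector about the world's x, y, z in degrees. A call has exactly 8 rows; each row shifts and turns the commanded pose from where the row before left it; what a row does not reach is not made up. A row lasts 1/8 s, in which the tool goes at most 62.5 mm and 10.7 degrees, less where a joint would pass 70% of its speed; a pose out of reach is approached as far as the arm can. A call is refused whole if a number of a shift passes 0.0625 or a number of a turn 10.7, either way. A call with a gripper value outside its range is refused whole. "hand" is the closure in counts, from 0 (fully open) to 255 (shut), set as the call begins (left out, the last holds). The fingers move at their own pace and stop on an object; "force" is the grip in N (left out, the last holds). Time passes only in rows, so rows that do not move let the fingers close, or fill a call up. It gives the time, the measured TCP pose, the force and the opening at its end, in the units of the state.
- ctrl.read_state(): the state, without advancing time (a new reading comes with each control period).
- ctrl.snapshot(name): name is "side" or "top"; returns the picture (420x560x3 uint8, blue, green, red); there is no depth.
- ctrl.camera_info(name): a dict with "intrinsics" (3x3 intrinsics, pixels), "rvec" (rotation vector, rad) and "tvec" (3), from world to camera coordinates, as OpenCV has them. Camera axes: x right, y down, z forward; pixel columns grow to the right and rows downward; lengths in m; the calibration is good to about 2 mm. A picture is of the moment at which its call begins. camera_info takes no time and is no camera call.
- ctrl.finish_job(): hands the job in, once; it reports no verdict.
Trained networks look in the newest picture that a camera, given by its name, has taken for a name from the list of things; names that differ only in an ending like _2 or _b are one class to them, and where a whole thing is asked for, a point or a joint stands for the part that bears it (a point fixed in the world has none). Each returns a list of dicts, best first, with "conf" (0 to 1); they miss things now and then, are a little off and sometimes report something else, mostly with a low value. They report only what shows in the picture. A call takes as long as a camera call. They do not tell look-alikes from the thing itself.
- ctrl.regions_of(camera, label): "region" (420x560 bool, what is visible of it) and "location" ([column, row] in pixels, amid what is visible of it).
The state is a dict: "time": time; "joints": joint angles; "joint_vel": joint speeds; "joint_efforts": joint torques, N m; "tcp_pos": TCP position; "tcp_rot": TCP orientation; "ft_force": force on the tool from outside, world axes, zero at the start; "ft_torque": the same for the moment, N m; "gripper_width": opening from 0.0 (shut) to 1.0 (fully open).
Only numpy, scipy, OpenCV 4.12 (cv2) and the standard library are available. Lean on these libraries where they do the work, as an engineer would, in place of code of your own. Each camera call takes 0.05 s, during which the arm holds its last target. There are 200 camera calls.

## Working session

There is one attempt and no reset: what is moved stays moved. The work goes in short steps, Python scripts to look and compute and a tool call to move; the robot and the scene stay as the last step left them, time stands still between calls to the robot, and variables do not carry over. Pictures are saved under pics/ and viewed, about 8 in all and at most 12, crops included, and the job is handed in when it is done.

Besides the shell and the picture viewer there is one more tool, called after "Call:" as name(argument=value, ...) on one line, values as JSON. carry_out: Moves the arm, as the interface text tells. Its arguments: {"type":"object","properties":{"motion":{"type":"array"},"hand":{"type":"number"},"force":{"type":"number"}},"required":["motion"]}

```bash
ls; mkdir -p pics; cat > h.py <<'E'
import numpy as np, cv2
from workcell import ctrl
def cam(n):
    c=ctrl.camera_info(n); K=np.array(c['intrinsics'],float); r=np.array(c['rvec'],float); t=np.array(c['tvec'],float).reshape(3)
    return K,cv2.Rodrigues(r)[0],t
def proj(n,P):
    K,R,t=cam(n); p=(K@(R@np.atleast_2d(P).T+t[:,None])).T; return p[:,:2]/p[:,2:]
def atz(n,uv,z):
    K,R,t=cam(n); d=R.T@np.linalg.inv(K)@np.array([uv[0],uv[1],1.]); c=-R.T@t
    return c+d*(z-c[2])/d[2]
E
python3 - <<'E'
from h import *
print(ctrl.read_state(), ctrl.finger_overhang)
for n in('side','top'):
    im=ctrl.snapshot(n); cv2.imwrite(f'pics/{n}0.png',im)
    K,R,t=cam(n); print(n,K.tolist(),(-R.T@t).round(3),R.round(3).tolist())
    for l in('kiln','lid','lid_loop','rest','rack','lifter','lifter_grip','lifter_collar','punch','jar','hammer','strip'):
        print(l,[(round(d['conf'],2),np.round(d['location']).tolist(),int(d['region'].sum())) for d in ctrl.regions_of(n,l)])
E
```

```text
pics
{'time': 0.0, 'joints': array([ 1.15301983e+00,  5.33940497e-02,  1.61429411e+00, -1.66888888e-05,
        1.47599490e+00, -1.19002547e-01]), 'joint_vel': array([-0.00163083, -0.00192678, -0.00053244, -0.0010895 ,  0.00220273,
       -0.00021359]), 'joint_efforts': array([-1.69122850e-03, -3.93678474e+01, -3.70177281e+01, -2.39068386e-04,
        6.71748421e-03, -1.62060205e-07]), 'tcp_pos': array([0.18386359, 0.59706902, 0.40343952]), 'tcp_rot': array([-3.13951506e+00, -2.31683796e-04,  2.84282006e+00]), 'ft_force': array([-0.24227376,  0.08267658, -0.56872734]), 'ft_torque': array([ 0.02379254, -0.01148062, -0.0065557 ]), 'gripper_width': 0.9988291456724917} 0.1734
side [[424.0328542327177, 0.0, 283.1837207893778], [0.0, 424.0328542327177, 213.7208969316184], [0.0, 0.0, 1.0]] [ 0.215 -0.858  0.672] [[0.963, -0.271, 0.01], [-0.126, -0.48, -0.868], [0.24, 0.834, -0.496]]
kiln [(0.67, [351.0, 277.0], 930), (0.61, [303.0, 213.0], 1655)]
lid [(0.87, [302.0, 193.0], 569)]
lid_loop []
rest [(0.76, [185.0, 216.0], 779), (0.74, [327.0, 268.0], 964), (0.63, [224.0, 190.0], 531)]
rack [(
[... 339 characters left out ...]
97528, 203.60064031289824], [0.0, 0.0, 1.0]] [0.35  0.061 1.131] [[0.023, -1.0, 0.005], [-0.989, -0.024, -0.143], [0.143, -0.001, -0.99]]
kiln [(0.88, [234.0, 186.0], 1393)]
lid [(0.69, [226.0, 169.0], 1379)]
lid_loop [(0.94, [226.0, 170.0], 1361)]
rest [(0.92, [310.0, 170.0], 398), (0.83, [145.0, 218.0], 450), (0.63, [188.0, 308.0], 526), (0.36, [384.0, 193.0], 976)]
rack [(0.68, [384.0, 196.0], 953)]
lifter [(0.64, [401.0, 193.0], 295)]
lifter_grip [(0.85, [403.0, 192.0], 368)]
lifter_collar [(0.69, [404.0, 195.0], 331)]
punch [(0.65, [339.0, 126.0], 173), (0.46, [375.0, 144.0], 943)]
jar [(0.73, [342.0, 245.0], 272)]
hammer [(0.86, [377.0, 144.0], 913)]
strip [(0.67, [199.0, 239.0], 253)]
```

```bash
python3 - <<'E'
from h import *
a=cv2.imread('pics/top0.png');b=cv2.imread('pics/side0.png')
cv2.imwrite('pics/top1.png',cv2.resize(a,(800,600),interpolation=cv2.INTER_CUBIC))
cv2.imwrite('pics/side1.png',cv2.resize(b[120:420,120:520],(800,600),interpolation=cv2.INTER_CUBIC))
E
```

```text
(no output)
```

View pics/top1.png

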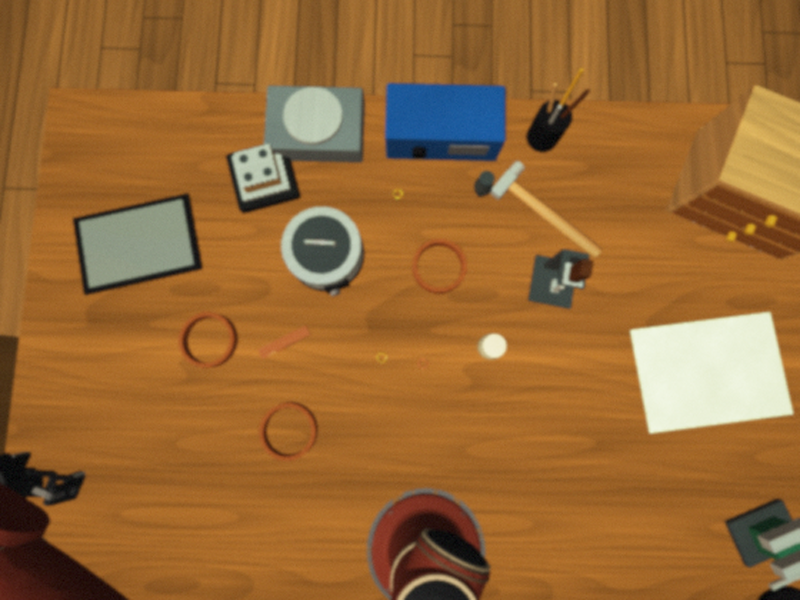

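View pics/side1.png

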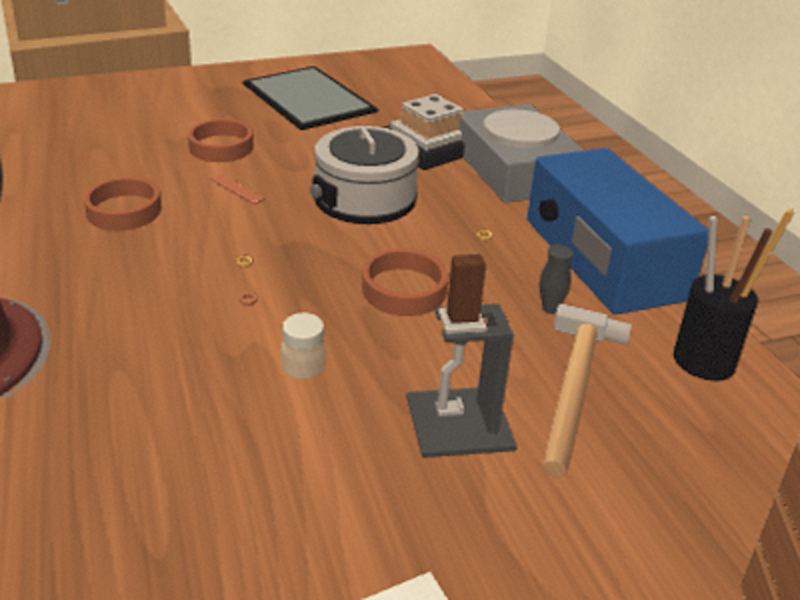

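Top view (800 px scale): kiln with lid and loop at (320,243). Rest look-alikes are at (440,267), (208,340) and (288,430), and the robot's right is image right, so the rest is (440,267). The rack with the lifter is at (560,275). The side view shows the lifter hanging with its tongue towards the post (away from the robot, +x), and the loop bar runs roughly along world y.

```bash
cat > fit.py <<'E'
from h import *
from scipy.optimize import minimize
def cyl(r,z0,z1,n=60):
    a=np.linspace(0,2*np.pi,n,endpoint=False)
    return np.vstack([np.c_[r*np.cos(a),r*np.sin(a),0*a+z] for z in (z0,z1)])
def box(x0,x1,y0,y1,z0,z1): return np.array([[x,y,z] for x in(x0,x1) for y in(y0,y1) for z in(z0,z1)],float)
def place(P,q):
    c,s=np.cos(q[2]),np.sin(q[2]); return P@np.array([[c,s,0],[-s,c,0],[0,0,1]])+[q[0],q[1],0]
def hull_mask(n,parts,q,S=4):
    m=np.zeros((420*S,560*S),np.uint8)
    for P in parts:
        h=cv2.convexHull(((proj(n,place(P,q))+.5)*S).astype(np.float32)).round().astype(np.int32)
        cv2.fillPoly(m,[h],1)
    return m>0
def fit(parts,obs,q0,yaw=False,S=4,hull=False):
    M={}
    for n,m in obs.items():
        m=m.astype(np.uint8)
        if hull:
            h=cv2.convexHull(np.argwhere(m)[:,::-1].astype(np.int32)); m=m*0; cv2.fillPoly(m,[h],1)
        M[n]=cv2.resize(m,None,fx=S,fy=S,interpolation=cv2.INTER_NEAREST)>0
    def f(p):
        q=[p[0],p[1],p[2] if yaw else q0[2]]; l=0
        for n,m in M.items():
            k=hull_mask(n,parts,q,S); l+=1-(k&m).sum()/(k|m).sum()
        return l
    k=3 if yaw else 2; s=np.vstack([np.zeros(k)]+[np.eye(k)[i]*(.01 if i<2 else .15) for i in range(k)])
    r=minimize(f,q0[:k],method='Nelder-Mead',options=dict(initial_simplex=np.array(q0[:k])+s,xatol=1e-4,fatol=1e-5))
    return r.x,r.fun/len(M)
E
python3 - <<'E'
from fit import *
ctrl.snapshot('side');ctrl.snapshot('top')
def reg(n,l,xy):
    r=[d for d in ctrl.regions_of(n,l) if np.hypot(*(np.array(d['location'])-xy))<12]; return r[0]['region'] if r else None
def go(name,parts,labs,z,yaw=False,hull=False):
    obs={n:reg(n,l,np.array(xy)) for n,l,xy in labs}; obs={n:m for n,m in obs.items() if m is not None}
    q0=[*atz('top',labs[0][2],z)[:2],0]
    for sub in [obs]+[{n:m} for n,m in obs.items()]:
        print(name,list(sub),*[np.round(v,4) for v in fit(parts,sub,q0,yaw,hull=hull)])
go('rest',[cyl(.056,0,.03)],[('top','rest',(310,185)),('side','rest',(323,262))],.015,hull=True)
go('rest',[cyl(.056,0,.03)],[('top','rest',(310,170)),('side','rest',(327,268))],.015,hull=True)
go('lid',[cyl(.058,.09,.095)],[('top','lid',(226,170)),('side','lid',(302,193))],.095,hull=True)
go('kiln',[cyl(.078,0,.09)],[('top','kiln',(226,175)),('side','kiln',(303,213))],.09,hull=True)
go('lifter',[box(-.015,.015,-.01,.01,.145,.215),box(-.02,.02,-.018,.018,.14,.145)],[('top','lifter',(401,193))],.18,True)
go('lifterS',[box(-.015,.015,-.01,.01,.145,.215),box(-.02,.02,-.018,.018,.14,.145),box(-.016,.01,-.008,.008,.02,.029),box(-.0075,.0075,-.0075,.0075,.116,.14),box(-.016,-.006,-.005,.005,.03,.07)],[('top','lifter_collar',(403,193)),('side','lifter',(350,274))],.18,True)
# loop, brightness in lid
im=cv2.imread('pics/top0.png');g=cv2.cvtColor(im,cv2.COLOR_BGR2GRAY)
c=g[150:190,200:250]
y,x=np.where((g>140)); k=(np.hypot(x-224,y-170)<18); x,y=x[k],y[k]
r=cv2.minAreaRect(np.c_[x,y].astype(np.float32)); print('loop',r,x.mean(),y.mean(),len(x))
b=cv2.boxPoints(r); print([atz('top',p,.111+.0).round(4).tolist() for p in b], atz('top',(x.mean(),y.mean()),.113))
vis=np.hstack([cv2.resize(im[140:230,190:330],None,fx=4,fy=4,interpolation=cv2.INTER_CUBIC)[:, :400],cv2.resize(im[150:240,360:460],None,fx=4,fy=4,interpolation=cv2.INTER_CUBIC)]); cv2.imwrite('pics/c1.png',vis)
E
```

```text
rest ['side'] [ 0.5656 -0.0141] 0.0323
rest ['side'] [ 0.5656 -0.0141] 0.0323
rest ['side'] [ 0.5656 -0.0137] 0.0324
rest ['side'] [ 0.5656 -0.0137] 0.0324
lid ['top', 'side'] [0.5894 0.2195] 0.0821
lid ['top'] [0.5899 0.2177] 0.0307
lid ['side'] [0.5902 0.2251] 0.0565
kiln ['side'] [0.5895 0.227 ] 0.0578
kiln ['side'] [0.5895 0.227 ] 0.0578
lifter ['top'] [ 0.5311 -0.2576 -0.1233] 0.2345
lifter ['top'] [ 0.5311 -0.2576 -0.1233] 0.2345
lifterS ['top', 'side'] [ 0.5294 -0.2562  0.0048] 0.2228
lifterS ['top'] [ 0.5311 -0.2576 -0.0075] 0.2044
lifterS ['side'] [ 0.53   -0.2535 -0.2547] 0.1719
loop ((223.5, 169.0), (2.0, 19.0), 90.0) 223.3 169.04 50
[[0.591, 0.2441, 0.111], [0.5922, 0.192, 0.111], [0.5866, 0.1918, 0.111], [0.5854, 0.2438, 0.111]] [0.58820911 0.2181465  0.113     ]
```

View pics/c1.png

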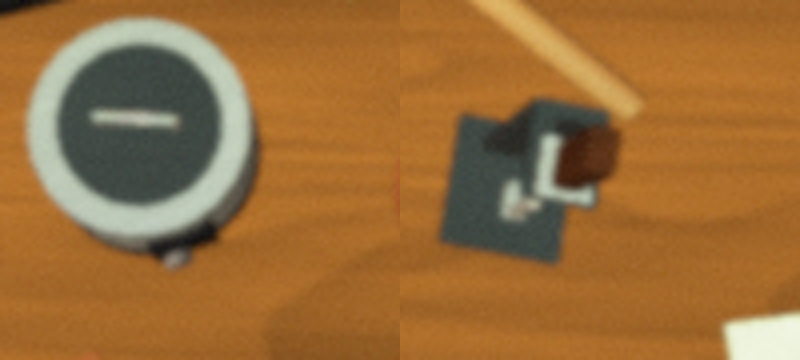

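Crop: the loop bar runs from (92,115) to (178,122). The rack foot is turned about 10° clockwise, with handle and collar at (585,160). Next I refine the rest, loop, handle and rack yaw.

```bash
python3 - <<'E'
from fit import *
top=cv2.imread('pics/top0.png'); side=cv2.imread('pics/side0.png')
for k in range(4):
    ctrl.snapshot('top'); 
    for d in ctrl.regions_of('top','rest'):
        if abs(d['location'][0]-308)<14:
            m=d['region']; b=np.argwhere(m); print('rest',d['conf'],m.sum(),b.min(0),b.max(0),*fit([cyl(.056,0,.03)],{'top':m},[.5656,-.0141,0],hull=True))
# rack foot corners in top crop coordinates
C=np.array([(440,240),(557,263),(462,113)])/4+[360-100*0,150]-np.array([100,0])
P=[atz('top',c,.006) for c in C]; print(np.round(P,4)); 
e=P[0]-P[1]; print('yaw from y-edge',np.arctan2(-e[0],e[1]),np.hypot(*e[:2])); e=P[2]-P[0]; print('x-edge',np.arctan2(e[1],e[0]))
# loop PCA
g=cv2.cvtColor(top,cv2.COLOR_BGR2GRAY).astype(float); Y,X=np.mgrid[:420,:560]; k=np.hypot(X-224.5,Y-170)<16
w=np.where(k,np.clip(g-110,0,None),0); mx=(w*X).sum()/w.sum(); my=(w*Y).sum()/w.sum()
cov=np.array([[(w*(X-mx)**2).sum(),(w*(X-mx)*(Y-my)).sum()],[0,(w*(Y-my)**2).sum()]])/w.sum(); ang=.5*np.arctan2(2*cov[0,1],cov[0,0]-cov[1,1])
d=np.array([np.cos(ang),np.sin(ang)])*10; A=atz('top',(mx-d[0],my-d[1]),.112);B=atz('top',(mx+d[0],my+d[1]),.112); print('loop',mx,my,ang,(A+B)/2,'bar yaw',np.arctan2(-(A-B)[0],(A-B)[1]))
# handle dark-brown masks
for n,im,(u0,u1,v0,v1) in(('top',top,(395,418,178,202)),('side',side,(335,370,240,285))):
    L=cv2.cvtColor(im,cv2.COLOR_BGR2LAB).astype(int); m=np.zeros(g.shape,bool); s=L[v0:v1,u0:u1]; m[v0:v1,u0:u1]=(s[...,0]<85)&(s[...,1]>135)
    print(n,m.sum(),np.argwhere(m).min(0),np.argwhere(m).max(0))
    cv2.imwrite(f'pics/m_{n}.png',m*255)
ms={n:cv2.imread(f'pics/m_{n}.png',0)>0 for n in('top','side')}
H=[box(-.015,.015,-.01,.01,.145,.215)]
for s in(ms,{'top':ms['top']},{'side':ms['side']}):
    for y in(-.18,0): print('handle',list(s),*fit(H,s,[.53,-.256,y],True))
m=hull_mask('side',[cyl(.056,0,.03)],[.5656,-.0141,0],1)
E
```

```text
rest 0.88 499 [167 289] [206 327] [ 0.56536407 -0.01982438] 0.036725206611570194
rest 0.73 398 [167 290] [205 326] [ 0.56561111 -0.01934865] 0.059554525828023785
rest 0.61 285 [168 290] [204 326] [ 0.56559493 -0.01935751] 0.10548635038430954
[[ 0.4991 -0.208   0.006 ]
 [ 0.4839 -0.2949  0.006 ]
 [ 0.5961 -0.2256  0.006 ]]
yaw from y-edge -0.1726258947722971 0.08826975633088478
x-edge -0.17940847872437482
loop 223.3310893512852 169.1266829865361 0.05793680250875218 [0.58820286 0.21820725 0.112     ] bar yaw -0.03469977033243765
top 175 [181 399] [195 414]
side 583 [247 335] [280 362]
handle ['top', 'side'] [ 0.52947378 -0.25590094 -0.5039298 ] 0.24218427433792955
handle ['top', 'side'] [ 0.53033829 -0.25615373  0.21937837] 0.2714081001509801
handle ['top'] [ 0.53331533 -0.26078002 -0.31476248] 0.27674418604651163
handle ['top'] [ 0.53246318 -0.25848969  0.08978222] 0.28079197737207506
handle ['side'] [ 0.53048852 -0.25267435 -0.38469579] 0.18952234206471497
handle ['side'] [ 0.52868056 -0.25296759  0.06215278] 0.24545373902244305[ WARN:0@9.786] global loadsave.cpp:1063 imwrite_ Unsupported depth image for selected encoder is fallbacked to CV_8U.
```

Call:
carry_out(motion=[[0.03,-0.05,0.005,0,0,0.89],[0.03,-0.05,0.005,0,0,0.89],[0.03,-0.05,0.005,0,0,0.89],[0.03,-0.05,0.005,0,0,0.89],[0.03,-0.05,0.005,0,0,0.89],[0.03,-0.05,0.005,0,0,0.89],[0.03,-0.05,0.005,0,0,0.89],[0.03,-0.05,0.005,0,0,0.89]], hand=0, force=60)

```text
time: 3.35
tcp_pos: [0.4245, 0.1955, 0.4452]
tcp_rot: [3.141, 0.001, 2.968]
ft_force: [1.1, 1.0, 0.6]
gripper_width: 0.997
```

Call:
carry_out(motion=[[0.0133,-0.0566,0,0,0,0],[0.0133,-0.0566,0,0,0,0],[0.0133,-0.0566,0,0,0,0],[0.0133,-0.0566,0,0,0,0],[0.0133,-0.0566,0,0,0,0],[0.0133,-0.0566,0,0,0,0],[0.0133,-0.0566,0,0,0,0],[0.0133,-0.0566,0,0,0,0]])

```text
time: 4.35
tcp_pos: [0.5305, -0.2575, 0.4449]
tcp_rot: [-3.142, 0.001, 2.967]
ft_force: [1.6, 1.1, 0.1]
gripper_width: 1.003
```

Call:
carry_out(motion=[[0,0,-0.01,0,0,0],[0,0,-0.02,0,0,0],[0,0,-0.02,0,0,0],[0,0,-0.02,0,0,0],[0,0,-0.02,0,0,0],[0,0,-0.01,0,0,0],[0,0,0,0,0,0],[0,0,0,0,0,0]])

```text
time: 5.35
tcp_pos: [0.5307, -0.2557, 0.3456]
tcp_rot: [-3.141, 0.001, 2.967]
ft_force: [-0.6, 0.1, 0.7]
gripper_width: 0.996
```

```bash
python3 - <<'E'
from fit import *
im=ctrl.snapshot('side'); t=ctrl.snapshot('top')
a=cv2.resize(im[190:350,280:430],None,fx=3.75,fy=3.75,interpolation=cv2.INTER_CUBIC)
cv2.imwrite('pics/g1.png',a)
print(proj('side',[[.5305,-.2556,.19],[.5305,-.2556,.14]]))
E
```

```text
[[353.43786495 260.15775437]
 [351.11392464 280.64250449]]
```

View pics/g1.png

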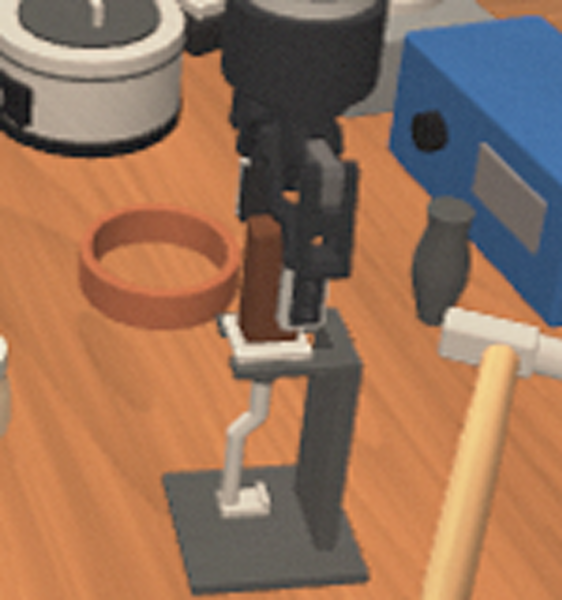

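The handle shows at (265,280) and the near finger at (303,290), a bit to its right. I'll project both and compare before closing.

```bash
python3 - <<'E'
from fit import *
side=cv2.imread('pics/side0.png');top=cv2.imread('pics/top0.png')
f=lambda p:((proj('side',p)-[280,190])*3.75).round(0).tolist()
c=np.array([.5305,-.2556]);j=np.array([-.174,-.985])
print('near tip',[f([[*(c+j*o),.185]]) for o in(.0425,.057)],'far',f([[*(c-j*.05),.185]]))
B=box(-.015,.015,-.01,.01,.145,.215)
for q in([.5305,-.2556,-.175],[.525,-.2556,-.175]): print(q,f(place(B,q)))
for n,im,(u0,u1,v0,v1) in(('side',side,(330,375,235,290)),('top',top,(392,420,175,205))):
    L=cv2.cvtColor(im,cv2.COLOR_BGR2LAB).astype(int)[v0:v1,u0:u1]; s=(L[...,0]<80)
    print(n);print('\n'.join(f'{v0+i} '+''.join(f'{x:4d}' for x in r[::2]) for i,r in list(enumerate(L[...,0]))[::3]))
E
```

```text
near tip [[[295.0, 322.0]], [[303.0, 341.0]]] far [[252.0, 216.0]]
[0.5305, -0.2556, -0.175] [[244.0, 346.0], [255.0, 236.0], [235.0, 322.0], [246.0, 213.0], [300.0, 343.0], [314.0, 233.0], [291.0, 319.0], [304.0, 210.0]]
[0.525, -0.2556, -0.175] [[234.0, 348.0], [245.0, 237.0], [226.0, 324.0], [236.0, 215.0], [290.0, 345.0], [304.0, 234.0], [281.0, 321.0], [294.0, 212.0]]
side
235  133 136 134 136 131 130 126 127 124 125 124 121 113 123 120 146 152 165 131 127 124 129 129
238  138 134 137 134 134 130 130 130 124 126 128 124 121 116 122 151 159 161 124 131 127 125 130
241  138 134 134 137 135 133 128 131 132 126 126 129 126 122 116 117 119 122 123 133 133 129 126
244  134 135 131 133 135 132 130 129 130 129 125 127 127 126 122 121 114 123 122 121 130 134 129
247  113 124 128 128 132 134 132 130 129 114 103 102  90  89  86 102 120 116 126 120 123 129 133
250   98  95  90 111 126 126 132 133  57  78  78  85  82  80  77  74 108 121 120 123 121 122 126
253   95  93  90  87  90 127 127 133  57  65  65  69  65  64  61  60  75 121 122 118 124 123 121
256  111  94  91  87  88 104 127 114  56
[... 1037 characters left out ...]
30 130 138 138 139  80  71  73  75  68  70  66  66  62  61  64  70  68  68  67  63  65
top
175   98  88  90  94 105 113 121 123 137 157 175 180 176 171
178   58  68  78  77  71  79  79  73  83  87 119 154 171 160
181   56  77  75  71  47  47  45  56  59  66  90 123 133 132
184   61  93 166 173 100  45  38  45  58  60  64  83 125 131
187   71 108 193 180  78  41  42  51  62  65  71  96 134 133
190   75 135 197 162  58  46  47  63  66  64  68 105 135 135
193   76 154 200 125  48  47  42  46  50  55  82 125 132 133
196   94 173 201 149  88  67  61  97  90 121 139 141 138 141
199  131 140 140 148 166 186 183 196 130 123 133 135 136 139
202  138 121  76  81  83 111 120 112 112 121 126 127 126 130
```

The projection of the handle at (0.530, -0.256) matches the picture to a pixel and the finger is where it should be, so I close.

Call:
carry_out(motion=[[0,0,-0.001,0,0,0],[0,0,0,0,0,0],[0,0,0,0,0,0],[0,0,0,0,0,0],[0,0,0,0,0,0],[0,0,0,0,0,0],[0,0,0,0,0,0],[0,0,0,0,0,0]], hand=255, force=60)

```text
time: 6.45
tcp_pos: [0.5304, -0.2556, 0.3438]
tcp_rot: [-3.141, 0.0, 2.967]
ft_force: [-0.6, -0.8, 1.1]
gripper_width: 0.226
```

Call:
carry_out(motion=[[0,0,0.004,0,0,0],[0,0,0.004,0,0,0],[-0.0131,0.0023,0,0,0,0],[-0.0131,0.0023,0,0,0,0],[-0.0131,0.0023,0,0,0,0],[-0.0131,0.0023,0,0,0,0],[-0.0131,0.0023,0,0,0,0],[-0.0131,0.0023,0,0,0,0]])

```text
time: 7.45
tcp_pos: [0.4508, -0.2415, 0.3517]
tcp_rot: [-3.142, 0.0, 2.967]
ft_force: [-0.5, 0.2, -1.3]
gripper_width: 0.226
```

```bash
python3 - <<'E'
from fit import *
im=ctrl.snapshot('side'); t=ctrl.snapshot('top')
s=ctrl.read_state(); print(s['tcp_pos'],s['ft_force'])
a=cv2.resize(im[190:350,270:420],None,fx=3.75,fy=3.75,interpolation=cv2.INTER_CUBIC)
cv2.imwrite('pics/g2.png',a)
# tongue underside expected native v for range
for r in (.113,.120,.127):
    z=s['tcp_pos'][2]-.3438+.140-r; print(r,z,((proj('side',[[s['tcp_pos'][0]+.01*.985,s['tcp_pos'][1]-.0017,z]])-[270,190])*3.75).round(1))
E
```

```text
[ 0.45065859 -0.24148019  0.35161261] [ 0.03264945  0.31554004 -1.42055977]
0.113 0.034812609045869844 [[162.5 495.6]]
0.12 0.02781260904586985 [[161.9 504.9]]
0.127 0.020812609045869845 [[161.4 514. ]]
```

View pics/g2.png

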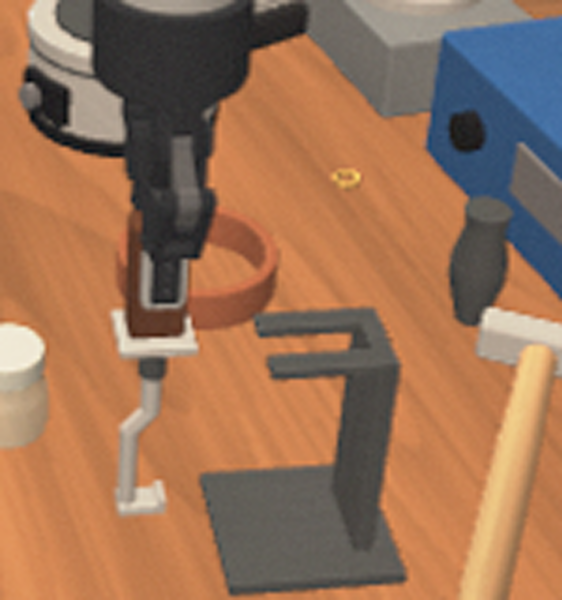

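The lifter is free of the rack, with the tongue at (140,505) a little under 30 mm above the bench. Next I feel for the bench.

Call:
carry_out(motion=[[0,0,-0.006,0,0,0],[0,0,-0.006,0,0,0],[0,0,-0.006,0,0,0],[0,0,0,0,0,0],[0,0,0,0,0,0],[0,0,0,0,0,0],[0,0,0,0,0,0],[0,0,0,0,0,0]])

```text
time: 8.55
tcp_pos: [0.4518, -0.2417, 0.3338]
tcp_rot: [-3.141, 0.0, 2.967]
ft_force: [0.3, -0.1, -1.3]
gripper_width: 0.224
```

Call:
carry_out(motion=[[0,0,-0.001,0,0,0],[0,0,-0.001,0,0,0],[0,0,0,0,0,0],[0,0,0,0,0,0],[0,0,0,0,0,0],[0,0,0,0,0,0],[0,0,0,0,0,0],[0,0,0,0,0,0]])

```text
time: 9.55
tcp_pos: [0.4518, -0.2417, 0.3317]
tcp_rot: [-3.142, 0.0, 2.967]
ft_force: [1.2, 0.3, -2.0]
gripper_width: 0.224
```

Call:
carry_out(motion=[[0,0,-0.001,0,0,0],[0,0,-0.001,0,0,0],[0,0,0,0,0,0],[0,0,0,0,0,0],[0,0,0,0,0,0],[0,0,0,0,0,0],[0,0,0,0,0,0],[0,0,0,0,0,0]])

```text
time: 10.55
tcp_pos: [0.4518, -0.2417, 0.3297]
tcp_rot: [-3.142, -0.0, 2.967]
ft_force: [0.8, -0.1, -0.6]
gripper_width: 0.224
```

Call:
carry_out(motion=[[0,0,-0.001,0,0,0],[0,0,-0.001,0,0,0],[0,0,0,0,0,0],[0,0,0,0,0,0],[0,0,0,0,0,0],[0,0,0,0,0,0],[0,0,0,0,0,0],[0,0,0,0,0,0]])

```text
time: 11.55
tcp_pos: [0.4518, -0.2417, 0.3277]
tcp_rot: [-3.142, -0.0, 2.967]
ft_force: [0.4, 0.1, -1.8]
gripper_width: 0.225
```

```bash
python3 - <<'E'
from h import *
f=[]
for k in range(6):
    s=ctrl.read_state(); f.append(s['ft_force'][2]); ctrl.snapshot('top')
print(np.round(f,2),s['tcp_pos'],s['time'])
E
```

```text
[-1.76 -2.74 -1.81 -2.11 -1.56 -2.12] [ 0.45177055 -0.24173006  0.32769247] 11.8
```

Call:
carry_out(motion=[[0,0,-0.001,0,0,0],[0,0,-0.0005,0,0,0],[0,0,0,0,0,0],[0,0,0,0,0,0],[0,0,0,0,0,0],[0,0,0,0,0,0],[0,0,0,0,0,0],[0,0,0,0,0,0]])

```text
time: 12.85
tcp_pos: [0.4518, -0.2417, 0.3262]
tcp_rot: [-3.142, -0.0, 2.967]
ft_force: [-0.7, -0.3, -1.7]
gripper_width: 0.228
```

Call:
carry_out(motion=[[0,0,-0.001,0,0,0],[0,0,-0.0005,0,0,0],[0,0,0,0,0,0],[0,0,0,0,0,0],[0,0,0,0,0,0],[0,0,0,0,0,0],[0,0,0,0,0,0],[0,0,0,0,0,0]])

```text
time: 13.85
tcp_pos: [0.4518, -0.2417, 0.3247]
tcp_rot: [3.142, -0.0, 2.967]
ft_force: [-0.6, -0.2, -1.8]
gripper_width: 0.226
```

Call:
carry_out(motion=[[0,0,-0.001,0,0,0],[0,0,-0.001,0,0,0],[0,0,0,0,0,0],[0,0,0,0,0,0],[0,0,0,0,0,0],[0,0,0,0,0,0],[0,0,0,0,0,0],[0,0,0,0,0,0]])

```text
time: 14.85
tcp_pos: [0.4518, -0.2417, 0.3227]
tcp_rot: [-3.142, -0.0, 2.967]
ft_force: [-0.3, -0.6, -1.3]
gripper_width: 0.227
```

Call:
carry_out(motion=[[0,0,-0.001,0,0,0],[0,0,-0.0005,0,0,0],[0,0,0,0,0,0],[0,0,0,0,0,0],[0,0,0,0,0,0],[0,0,0,0,0,0],[0,0,0,0,0,0],[0,0,0,0,0,0]])

```text
time: 15.85
tcp_pos: [0.4518, -0.2418, 0.3213]
tcp_rot: [-3.141, 0.0, 2.967]
ft_force: [-0.5, -0.2, 0.4]
gripper_width: 0.224
```

```bash
python3 - <<'E'
from h import *
f=[]
for k in range(8):
    s=ctrl.read_state(); f.append(s['ft_force'][2]); ctrl.snapshot('side')
print(np.round(f,2),np.mean(f),s['tcp_pos'],s['time'])
E
```

```text
[0.36 1.26 1.02 1.7  0.98 1.56 0.97 1.09] 1.1176104138538616 [ 0.45180798 -0.24174131  0.32127367] 16.2
```

Call:
carry_out(motion=[[0,0,-0.001,0,0,0],[0,0,0,0,0,0],[0,0,0,0,0,0],[0,0,0,0,0,0],[0,0,0,0,0,0],[0,0,0,0,0,0],[0,0,0,0,0,0],[0,0,0,0,0,0]])

```text
time: 17.25
tcp_pos: [0.4518, -0.2417, 0.3202]
tcp_rot: [-3.141, 0.0, 2.967]
ft_force: [0.8, -0.3, 2.1]
gripper_width: 0.229
```

```bash
python3 - <<'E'
from h import *
f=[]
for k in range(8):
    s=ctrl.read_state(); f.append(s['ft_force'][2]); ctrl.snapshot('side')
print(np.round(f,2),np.mean(f),s['tcp_pos'],s['time'])
E
```

```text
[2.06 2.25 2.44 1.94 1.74 2.13 2.07 2.07] 2.085249873154525 [ 0.45178924 -0.24172618  0.32023285] 17.6
```

Call:
carry_out(motion=[[0,0,0.04,0,0,0],[0,0,0.05,0,0,0],[0,0,0.04,0,0,0],[0.01,0.045,0,0,0,1.54],[0.01,0.045,0,0,0,1.54],[0.01,0.045,0,0,0,1.54],[0.01,0.045,0,0,0,1.54],[0.01,0.045,0,0,0,1.54]])

```text
time: 18.65
tcp_pos: [0.5016, -0.0151, 0.4486]
tcp_rot: [3.141, -0.003, 3.102]
ft_force: [1.5, -0.9, -2.3]
gripper_width: 0.227
```

Call:
carry_out(motion=[[0.0085,0.04,0,0,0,0],[0.0085,0.04,0,0,0,0],[0.0085,0.04,0,0,0,0],[0.0085,0.04,0,0,0,0],[0.0085,0.04,0,0,0,0],[0.0085,0.02,0,0,0,0],[0,0.02,0,0,0,0],[0,0,0,0,0,0]])

```text
time: 19.65
tcp_pos: [0.5526, 0.2239, 0.4496]
tcp_rot: [-3.141, -0.001, 3.102]
ft_force: [-0.0, -0.4, -2.1]
gripper_width: 0.229
```

```bash
python3 - <<'E'
from h import *
im=ctrl.snapshot('side'); t=ctrl.snapshot('top')
s=ctrl.read_state(); print(s['tcp_pos'],s['tcp_rot'],s['ft_force'])
a=cv2.resize(im[130:230,245:360],(690,600),interpolation=cv2.INTER_CUBIC)
cv2.imwrite('pics/g3.png',a)
p=s['tcp_pos']; zt=p[2]-.3223
f=lambda P:((proj('side',P)-[245,130]+.5)*6).round(0).tolist()
print('tongue tip bottom, shank base',zt,f([[p[0]+.01,p[1]-.0004,zt],[p[0]-.016,p[1]+.0006,zt],[p[0],p[1],zt+.1185]]))
print('loop @top est',f([[.5882,.2182,.111],[.5882,.242,.111],[.5882,.194,.111]]),'side est',f([[.5895,.2245,.111]]))
E
```

```text
[0.55268482 0.22287105 0.44997351] [-3.14080055e+00 -5.32918735e-04  3.10111361e+00] [-0.48658483 -0.56299641 -2.2223305 ]
tongue tip bottom, shank base 0.12767351274053956 [[306.0, 323.0], [254.0, 328.0], [291.0, 97.0]]
loop @top est [[356.0, 352.0], [342.0, 331.0], [372.0, 373.0]] side est [[355.0, 346.0]]
```

View pics/g3.png

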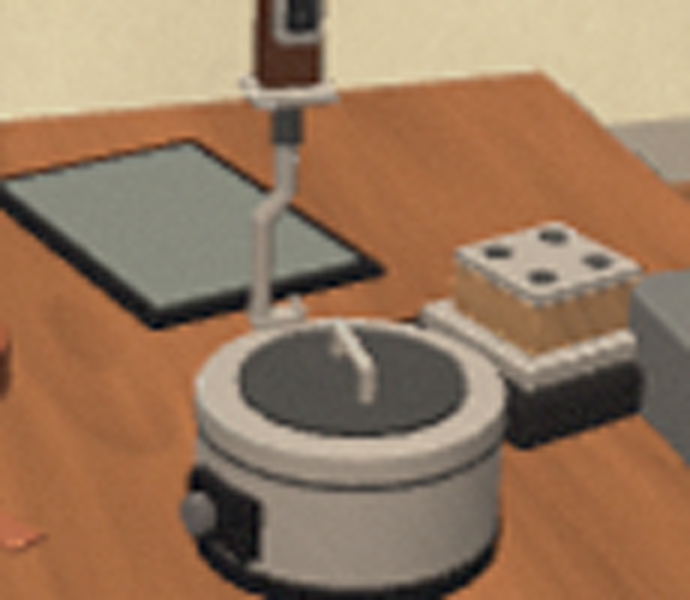

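The tongue at (254..303, 322) matches its projection, and the bar runs from (340,325) to (368,367). Averaging the cameras with the tongue as reference puts the bar at about x 0.589, y 0.2215. Now I lower to mid-gap height.

Call:
carry_out(motion=[[0,0,-0.006,0,0,0],[0,0,-0.006,0,0,0],[0,0,-0.006,0,0,0],[0,0,-0.005,0,0,0],[0,0,-0.004,0,0,0],[0,0,-0.003,0,0,0],[0,0,-0.001,0,0,0],[0,0,0,0,0,0]])

```text
time: 20.75
tcp_pos: [0.5528, 0.2233, 0.4193]
tcp_rot: [-3.142, 0.0, 3.101]
ft_force: [-0.4, -0.2, -2.2]
gripper_width: 0.23
```

```bash
cat > ff.py <<'E'
from h import *
f=[]
for k in range(4):
    ctrl.snapshot('side'); s=ctrl.read_state(); f.append(s['ft_force'])
print(np.mean(f,0).round(2),s['tcp_pos'].round(4),s['time'])
E
python3 ff.py
```

```text
[-0.36  0.17 -2.25] [0.5528 0.2233 0.4195] 20.95
```

Call:
carry_out(motion=[[0.006,-0.0002,-0.0006,0,0,0],[0.006,-0.0002,0,0,0,0],[0.006,-0.0002,0,0,0,0],[0.006,-0.0002,0,0,0,0],[0.006,-0.0002,0,0,0,0],[0.003,-0.0002,0,0,0,0],[0.002,-0.0002,0,0,0,0],[0,0,0,0,0,0]])

```text
time: 21.95
tcp_pos: [0.5878, 0.2219, 0.4186]
tcp_rot: [-3.142, -0.0, 3.101]
ft_force: [0.2, -0.0, -2.1]
gripper_width: 0.228
```

```bash
python3 ff.py; python3 - <<'E'
from h import *
im=ctrl.snapshot('side'); t=ctrl.snapshot('top')
a=np.hstack([cv2.resize(im[155:215,265:335],(700,600),interpolation=cv2.INTER_CUBIC)])
cv2.imwrite('pics/g4.png',a)
E
```

```text
[ 0.32 -0.32 -1.63] [0.5876 0.2219 0.4186] 22.15
```

View pics/g4.png

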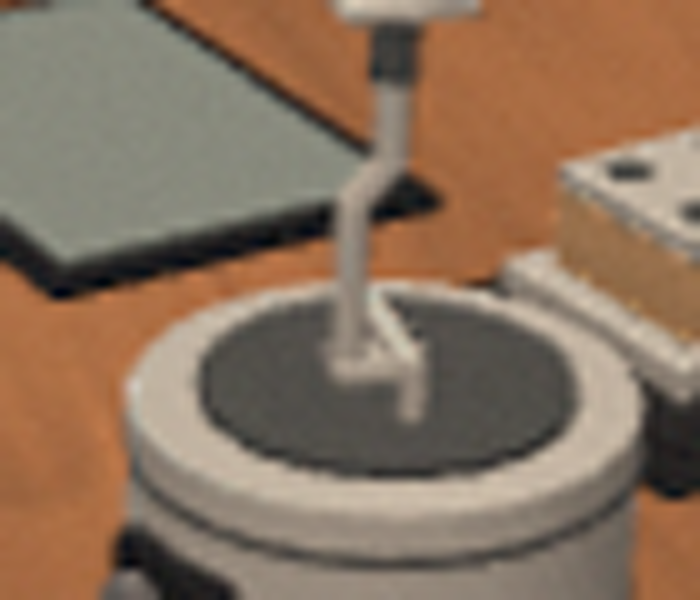

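The tongue is under the bar (bar from (375,290) to (420,355), shank edge at x≈365), but it needs about 2–3 mm more so the lip clears the bar.

Call:
carry_out(motion=[[0.001,0,0,0,0,0],[0.001,0,0,0,0,0],[0.0005,0,0,0,0,0],[0,0,0,0,0,0],[0,0,0,0,0,0],[0,0,0,0,0,0],[0,0,0,0,0,0],[0,0,0,0,0,0]])

```text
time: 23.25
tcp_pos: [0.5903, 0.2219, 0.4186]
tcp_rot: [-3.142, -0.0, 3.101]
ft_force: [-0.1, -0.5, -2.0]
gripper_width: 0.226
```

```bash
python3 ff.py; python3 - <<'E'
from h import *
s=ctrl.read_state(); p=s['tcp_pos']
im=ctrl.snapshot('side')
f=lambda P:((proj('side',P)-[265,155]+.5)*10).round(0).tolist()
print('shank front at z .103,.13', f([[p[0]-.007,p[1],.103],[p[0]-.007,p[1],.13]]),'bar',f([[.589,.2215,.111],[.585,.2215,.111],[.593,.2215,.111]]))
g=cv2.cvtColor(im,cv2.COLOR_BGR2GRAY)
for v in range(182,200): print(v,g[v,294:312])
E
```

```text
[-0.05  0.23 -2.29] [0.5903 0.2219 0.4186] 23.45
shank front at z .103,.13 [[374.0, 357.0], [376.0, 275.0]] bar [[393.0, 331.0], [380.0, 333.0], [406.0, 330.0]]
182 [125 123 122 116 117 125 140 129 115 121 118 118 117 118 116 112 112 113]
183 [150 154 165 169 174 147 137 139 155 177 183 182 164 161 161 150 120  99]
184 [181 178 158 143 145 136 140 135 138 144 129 138 140 148 165 171 181 178]
185 [112 109  95  90  95 116 138 130 143 160  79  84  94  94  98 106 119 130]
186 [ 77  79  77  78  85 116 143 128 149 193 148  72  74  78  77  75  80  82]
187 [ 82  81  82  82  85 114 141 127 135 192 180 121 111  75  82  81  83  82]
188 [ 79  81  82  83  92 120 141 127 122 172 189 165 124 112  79  79  79  77]
189 [ 80  83  79  88 106 123 142 127 116 140 184 190 173 163 105  80  82  82]
190 [ 78  80  79  83 103 132 140 127 136 169 169 193 180 136  98  74  80  79]
191 [ 80  80  80  80 101 141 159 153 160 165 154 155 155 123  98  80  80  79]
192 [ 80  80  78  82  91 123 145 143 146 144 137 132 137 112  90  79  77  79]
193 [ 77  82  78  80  83  90 108 101  90  90  99 125 134 107  80  79  79  78]
194 [ 80  81  78  77  80  79  81  79  75  77  89 125 139 112  76  80  81  76]
195 [ 80  79  77  79  80  80  79  79  78  78  91 128 134  98  76  79  79  80]
196 [ 78  78  78  80  77  76  77  78  79  76  91 128 136  95  79  81  77  79]
197 [78 80 79 77 79 78 83 82 81 80 82 92 93 84 81 79 81 77]
198 [82 79 82 81 79 79 80 81 81 79 78 80 76 79 80 77 79 78]
199 [80 82 80 78 81 79 80 78 81 81 80 78 79 81 81 83 80 78]
```

Call:
carry_out(motion=[[0.0005,0,0,0,0,0],[0.0007,0,0,0,0,0],[0,0,0,0,0,0],[0,0,0,0,0,0],[0,0,0,0,0,0],[0,0,0,0,0,0],[0,0,0,0,0,0],[0,0,0,0,0,0]])

```text
time: 24.5
tcp_pos: [0.5914, 0.2219, 0.4185]
tcp_rot: [-3.142, -0.001, 3.102]
ft_force: [-2.4, -0.3, -1.0]
gripper_width: 0.221
```

```bash
python3 ff.py
```

```text
[-2.51 -0.13 -1.41] [0.5914 0.2219 0.4185] 24.7
```

The shank has just touched the bar (-2.5 N), which fixes the depth. I back off 1.8 mm to centre the bar and lift slowly.

Call:
carry_out(motion=[[-0.0018,0,0,0,0,0],[0,0,0,0,0,0],[0,0,0.0015,0,0,0],[0,0,0.0015,0,0,0],[0,0,0.001,0,0,0],[0,0,0.001,0,0,0],[0,0,0.001,0,0,0],[0,0,0.001,0,0,0]])

```text
time: 25.7
tcp_pos: [0.5895, 0.2218, 0.4242]
tcp_rot: [-3.141, -0.002, 3.101]
ft_force: [0.7, 0.0, -6.5]
gripper_width: 0.229
```

```bash
python3 ff.py
```

```text
[-0.04 -0.38 -6.36] [0.5895 0.2219 0.4246] 25.9
```

Call:
carry_out(motion=[[0,0,0.001,0,0,0],[0,0,0.001,0,0,0],[0,0,0.002,0,0,0],[0,0,0.002,0,0,0],[0,0,0.002,0,0,0],[0,0,0,0,0,0],[0,0,0,0,0,0],[0,0,0,0,0,0]])

```text
time: 26.9
tcp_pos: [0.5896, 0.2219, 0.4334]
tcp_rot: [-3.141, -0.0, 3.101]
ft_force: [-0.0, -0.5, -6.0]
gripper_width: 0.227
```

```bash
python3 ff.py; python3 - <<'E'
from h import *
im=ctrl.snapshot('side')
a=cv2.resize(im[150:220,260:350],(774,602)[:2],interpolation=cv2.INTER_CUBIC)[:600]
cv2.imwrite('pics/g5.png',a)
E
```

```text
[ 0.01  0.68 -6.32] [0.5897 0.2219 0.4335] 27.1
```

View pics/g5.png

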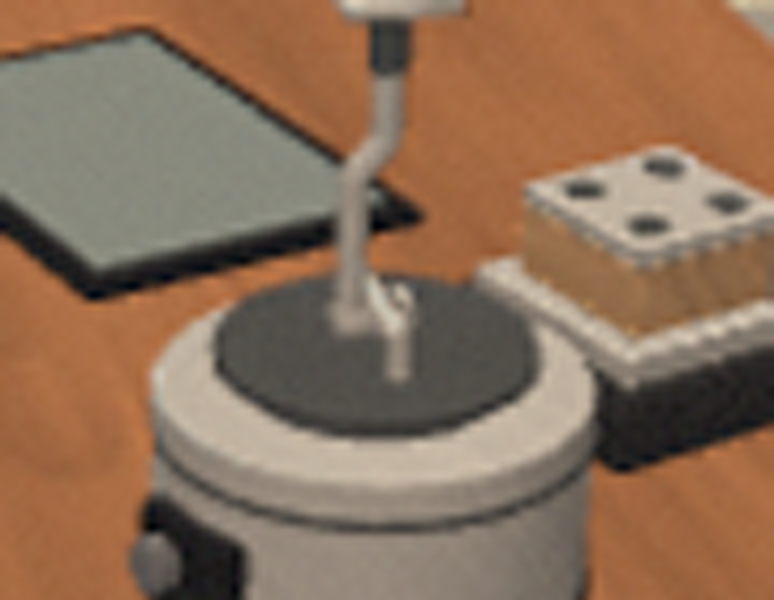

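The lid hangs level on the tongue, with the lip visible right of the bar at (405,300) and a load of about 4.3 N. Now I raise it and carry it to the rest with gentle ramps.

Call:
carry_out(motion=[[0,0,0.002,0,0,0],[0,0,0.004,0,0,0],[0,0,0.005,0,0,0],[0,0,0.006,0,0,0],[0,0,0.005,0,0,0],[0,0,0.004,0,0,0],[0,0,0.002,0,0,0],[0,0,0,0,0,0]])

```text
time: 28.15
tcp_pos: [0.5897, 0.2219, 0.4617]
tcp_rot: [3.142, 0.0, 3.101]
ft_force: [0.4, 0.1, -6.4]
gripper_width: 0.229
```

Call:
carry_out(motion=[[-0.0003,-0.003,0,0,0,0],[-0.0007,-0.007,0,0,0,0],[-0.0012,-0.012,0,0,0,0],[-0.0017,-0.017,0,0,0,0],[-0.002,-0.02,0,0,0,0],[-0.002,-0.02,0,0,0,0],[-0.002,-0.02,0,0,0,0],[-0.002,-0.02,0,0,0,0]])

```text
time: 29.15
tcp_pos: [0.5776, 0.1013, 0.4617]
tcp_rot: [-3.142, 0.0, 3.101]
ft_force: [-0.9, 0.4, -7.4]
gripper_width: 0.225
```

Call:
carry_out(motion=[[-0.002,-0.02,0,0,0,0],[-0.002,-0.02,0,0,0,0],[-0.002,-0.02,0,0,0,0],[-0.002,-0.02,0,0,0,0],[-0.002,-0.017,0,0,0,0],[-0.0012,-0.012,0,0,0,0],[-0.0007,-0.007,0,0,0,0],[-0.0005,-0.003,0,0,0,0]])

```text
time: 30.15
tcp_pos: [0.5654, -0.0163, 0.4616]
tcp_rot: [3.141, -0.0, 3.101]
ft_force: [0.5, 1.3, -7.0]
gripper_width: 0.224
```

```bash
cat > lid.py <<'E'
from fit import *
import sys
for it in range(2):
  for n in('top','side'): 
    im=ctrl.snapshot(n); cv2.imwrite(f'pics/l_{sys.argv[1]}_{n}.png',im)
  s=ctrl.read_state(); p=s['tcp_pos']; z=.090+p[2]-.4242
  print(p.round(4),s['ft_force'].round(1),s['time'],'lid z',round(z,4))
  for n in('top','side'):
    for d in ctrl.regions_of(n,'lid')[:1]: print(n,d['conf'].__round__(2),np.round(d['location']),*fit([cyl(.058,z,z+.005)],{n:d['region']},[p[0],p[1],0],hull=True))
E
python3 lid.py a
```

```text
[ 0.5654 -0.0161  0.4616] [ 0.2  0.7 -6. ] 30.25 lid z 0.1274
top 0.55 [318. 173.] [ 0.59322858 -0.03333903] 0.6215750473892814
side 0.91 [327. 223.] [ 0.56373476 -0.01727685] 0.049118465821218704
[ 0.5654 -0.0157  0.4616] [-0.7  0.  -6.6] 30.45 lid z 0.1274
top 0.73 [317. 174.] [ 0.59112827 -0.03405177] 0.6179001721170396
side 0.94 [326. 223.] [ 0.56610926 -0.01431458] 0.06272563176895307
```

Call:
carry_out(motion=[[0,-0.0005,-0.005,0,0,0],[0,0,-0.01,0,0,0],[0,0,-0.015,0,0,0],[0,0,-0.015,0,0,0],[0,0,-0.015,0,0,0],[0,0,-0.013,0,0,0],[0,0,-0.008,0,0,0],[0,0,-0.004,0,0,0]])

```text
time: 31.55
tcp_pos: [0.5654, -0.0166, 0.376]
tcp_rot: [3.142, -0.001, 3.101]
ft_force: [0.6, -0.0, -6.8]
gripper_width: 0.229
```

```bash
python3 lid.py b; python3 - <<'E'
import cv2
im=cv2.imread('pics/l_b_side.png')
cv2.imwrite('pics/g6.png',cv2.resize(im[220:300,275:375],(750,600),interpolation=cv2.INTER_CUBIC))
E
```

```text
[ 0.5654 -0.0166  0.3764] [-0.1  0.3 -6.1] 31.65 lid z 0.0422
top 0.72 [302. 177.] [ 0.59991084 -0.0310385 ] 0.7278554484429415
side 0.93 [321. 252.] [ 0.56315088 -0.01678   ] 0.042852654728243844
[ 0.5656 -0.0166  0.3774] [ 0.1  0.5 -7.3] 31.85 lid z 0.0432
top 0.75 [319. 179.] [ 0.5997976  -0.03317501] 0.6914400805639476
side 0.89 [326. 249.] [ 0.56586887 -0.01510904] 0.05046042807366846
```

View pics/g6.png

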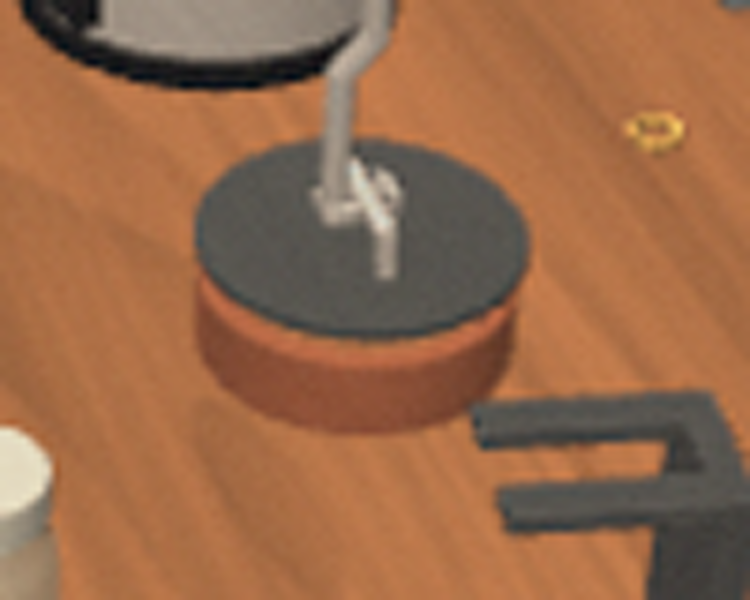

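The lid is level over the ring (lid edges 194–528, ring edges 198–517, centred to about 1 mm). Now the gentle descent.

Call:
carry_out(motion=[[0,0.001,-0.001,0,0,0],[0,0,-0.002,0,0,0],[0,0,-0.002,0,0,0],[0,0,-0.002,0,0,0],[0,0,-0.0015,0,0,0],[0,0,-0.001,0,0,0],[0,0,-0.001,0,0,0],[0,0,-0.001,0,0,0]])

```text
time: 32.95
tcp_pos: [0.5654, -0.0156, 0.3651]
tcp_rot: [-3.142, 0.0, 3.101]
ft_force: [-0.1, -0.1, -6.7]
gripper_width: 0.224
```

Call:
carry_out(motion=[[0,0,-0.0005,0,0,0],[0,0,-0.0005,0,0,0],[0,0,-0.0005,0,0,0],[0,0,-0.0005,0,0,0],[0,0,-0.0005,0,0,0],[0,0,-0.0005,0,0,0],[0,0,0,0,0,0],[0,0,0,0,0,0]])

```text
time: 33.95
tcp_pos: [0.5655, -0.0156, 0.3623]
tcp_rot: [-3.142, 0.0, 3.101]
ft_force: [-0.1, 0.8, -1.1]
gripper_width: 0.227
```

```bash
python3 ff.py
```

```text
[ 0.04  0.14 -1.94] [ 0.5654 -0.0156  0.3621] 34.15
```

The load has gone off the tongue at the expected height, so the lid is seated. I lower 3.3 mm to mid-gap and check before withdrawing.

Call:
carry_out(motion=[[0,0,-0.001,0,0,0],[0,0,-0.001,0,0,0],[0,0,-0.001,0,0,0],[0,0,-0.0003,0,0,0],[0,0,0,0,0,0],[0,0,0,0,0,0],[0,0,0,0,0,0],[0,0,0,0,0,0]])

```text
time: 35.15
tcp_pos: [0.5654, -0.0156, 0.3588]
tcp_rot: [-3.142, 0.0, 3.101]
ft_force: [0.8, -0.1, -2.3]
gripper_width: 0.225
```

```bash
python3 ff.py
```

```text
[ 0.29 -0.12 -1.88] [ 0.5654 -0.0156  0.3588] 35.35
```

Free in all axes (-1.9 N is the lifter's own weight). I withdraw 5 mm first and check.

Call:
carry_out(motion=[[-0.001,0,0,0,0,0],[-0.001,0,0,0,0,0],[-0.001,0,0,0,0,0],[-0.001,0,0,0,0,0],[-0.001,0.0002,0,0,0,0],[0,0,0,0,0,0],[0,0,0,0,0,0],[0,0,0,0,0,0]])

```text
time: 36.35
tcp_pos: [0.5604, -0.0154, 0.3588]
tcp_rot: [3.142, -0.0, 3.101]
ft_force: [0.5, 0.3, -2.3]
gripper_width: 0.228
```

```bash
python3 ff.py
```

```text
[ 0.04 -0.31 -1.67] [ 0.5604 -0.0154  0.3588] 36.55
```

Call:
carry_out(motion=[[-0.005,0.0002,0,0,0,0],[-0.006,0.0002,0,0,0,0],[-0.008,0.0003,0,0,0,0],[-0.008,0.0003,0,0,0,0],[-0.008,0.0003,0,0,0,0],[0,0,0.02,0,0,0],[0,0,0.035,0,0,0],[0,0,0.035,0,0,0]])

```text
time: 37.55
tcp_pos: [0.5254, -0.0141, 0.4515]
tcp_rot: [-3.141, 0.002, 3.102]
ft_force: [0.3, 0.3, -2.1]
gripper_width: 0.229
```

Call:
carry_out(motion=[[-0.0053,-0.03,0,0,0,-1.1],[-0.0053,-0.034,0,0,0,-1.1],[-0.0053,-0.034,0,0,0,-1.1],[-0.0053,-0.034,0,0,0,-1.1],[-0.0053,-0.034,0,0,0,-1.1],[-0.0053,-0.034,0,0,0,-1.1],[-0.0053,-0.0276,0,0,0,-1.1],[0,0,0,0,0,0]])

```text
time: 38.55
tcp_pos: [0.488, -0.2433, 0.4505]
tcp_rot: [-3.141, 0.002, 2.964]
ft_force: [0.6, -0.1, -1.9]
gripper_width: 0.226
```

```bash
sed -i 's/z=.090+p\[2\]-.4242/z=.030/' lid.py; python3 lid.py c; python3 - <<'E'
from h import *
s=ctrl.read_state(); print(s['tcp_pos'],s['tcp_rot'])
im=cv2.imread('pics/l_c_side.png'); a=cv2.resize(im[190:350,270:420],(562,600),interpolation=cv2.INTER_CUBIC)
cv2.imwrite('pics/g7.png',a)
E
```

```text
[ 0.4884 -0.2417  0.45  ] [ 0.3  0.1 -1.5] 38.65 lid z 0.03
top 0.87 [310. 184.] [ 0.48835627 -0.24171622] 1.0
side 0.85 [320. 256.] [ 0.48835627 -0.24171622] 1.0
[ 0.4885 -0.2409  0.4492] [ 0.   0.4 -2. ] 38.85 lid z 0.03
top 0.93 [309. 185.] [ 0.48849629 -0.24092058] 1.0
side 0.61 [319. 253.] [ 0.48849629 -0.24092058] 1.0
[ 0.48846145 -0.24104396  0.44892403] [3.14153172e+00 1.43784402e-04 2.96821063e+00]
```

View pics/g7.png

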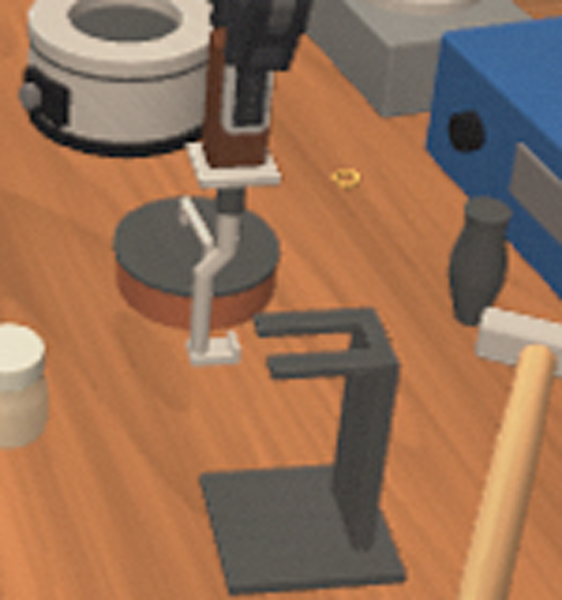

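The lid sits flat on the ring at (195,245). Now back to the point 80 mm before the slot, then down to the exit height.

Call:
carry_out(motion=[[-0.018,-0.0007,0,0,0,0],[-0.019,0,0,0,0,0],[0,0,-0.015,0,0,0],[0,0,-0.03,0,0,0],[0,0,-0.03,0,0,0],[0,0,-0.018,0,0,0],[0,0,-0.004,0,0,0],[0,0,0,0,0,0]])

```text
time: 39.95
tcp_pos: [0.4516, -0.2425, 0.3523]
tcp_rot: [-3.141, 0.001, 2.967]
ft_force: [0.6, 0.4, -1.4]
gripper_width: 0.228
```

```bash
python3 ff.py; python3 -c "
from h import *
print(ctrl.read_state()['tcp_rot'])"
```

```text
[-0.22 -0.21 -2.13] [ 0.4516 -0.2426  0.3532] 40.15
[-3.14048606e+00  2.17235272e-03  2.96702252e+00]
```

Call:
carry_out(motion=[[0,0.0009,0,0,0,0],[0.01,-0.0018,0,0,0,0],[0.01,-0.0018,0,0,0,0],[0.01,-0.0018,0,0,0,0],[0.01,-0.0018,0,0,0,0],[0.01,-0.0018,0,0,0,0],[0.008,-0.0014,0,0,0,0],[0,0,0,0,0,0]])

```text
time: 41.15
tcp_pos: [0.5098, -0.252, 0.3517]
tcp_rot: [3.142, -0.0, 2.967]
ft_force: [1.3, 0.1, -2.0]
gripper_width: 0.229
```

```bash
python3 ff.py
```

```text
[-0.09 -0.22 -1.74] [ 0.5091 -0.2519  0.3518] 41.35
```

Entered the slot without contact. The rest of the way, then down.

Call:
carry_out(motion=[[0.008,-0.0014,0,0,0,0],[0.008,-0.0014,0,0,0,0],[0.005,-0.0009,0,0,0,0],[0,0,0,0,0,0],[0,0,-0.002,0,0,0],[0,0,-0.002,0,0,0],[0,0,-0.002,0,0,0],[0,0,-0.001,0,0,0]])

```text
time: 42.35
tcp_pos: [0.5301, -0.2556, 0.3445]
tcp_rot: [3.141, -0.0, 2.967]
ft_force: [-0.0, -0.1, -2.0]
gripper_width: 0.226
```

Call:
carry_out(motion=[[0,0,-0.0005,0,0,0],[0,0,-0.0005,0,0,0],[0,0,0,0,0,0],[0,0,0,0,0,0],[0,0,0,0,0,0],[0,0,0,0,0,0],[0,0,0,0,0,0],[0,0,0,0,0,0]])

```text
time: 43.35
tcp_pos: [0.5303, -0.2556, 0.3438]
tcp_rot: [-3.142, 0.0, 2.967]
ft_force: [-0.0, -0.4, -1.6]
gripper_width: 0.226
```

```bash
python3 ff.py
```

```text
[-0.2   0.43 -2.22] [ 0.5303 -0.2556  0.3438] 43.55
```

Call:
carry_out(motion=[[0,0,-0.0005,0,0,0],[0,0,-0.0005,0,0,0],[0,0,-0.0003,0,0,0],[0,0,0,0,0,0],[0,0,0,0,0,0],[0,0,0,0,0,0],[0,0,0,0,0,0],[0,0,0,0,0,0]])

```text
time: 44.55
tcp_pos: [0.5304, -0.2557, 0.3438]
tcp_rot: [-3.141, 0.001, 2.967]
ft_force: [-2.3, 1.0, 4.6]
gripper_width: 0.224
```

```bash
python3 ff.py
```

```text
[-2.89  1.44  5.29] [ 0.5304 -0.2557  0.3438] 44.75
```

The collar rests on the prongs. I ease off and open.

Call:
carry_out(motion=[[0,0,0.0006,0,0,0],[0,0,0,0,0,0],[0,0,0,0,0,0],[0,0,0,0,0,0],[0,0,0,0,0,0],[0,0,0,0,0,0],[0,0,0,0,0,0],[0,0,0,0,0,0]])

```text
time: 45.75
tcp_pos: [0.5304, -0.2557, 0.3438]
tcp_rot: [-3.141, 0.001, 2.967]
ft_force: [-2.4, 1.3, 5.9]
gripper_width: 0.224
```

Call:
carry_out(motion=[[0,0,0,0,0,0],[0,0,0,0,0,0],[0,0,0,0,0,0],[0,0,0,0,0,0],[0,0,0,0,0,0],[0,0,0,0,0,0],[0,0,0,0,0,0],[0,0,0,0,0,0]], hand=0)

```text
time: 46.75
tcp_pos: [0.5303, -0.2556, 0.3431]
tcp_rot: [-3.142, 0.0, 2.967]
ft_force: [-0.1, 0.9, -0.6]
gripper_width: 0.999
```

Call:
carry_out(motion=[[0,0,0.005,0,0,0],[0,0,0.01,0,0,0],[0,0,0.015,0,0,0],[0,0,0.02,0,0,0],[0,0,0.02,0,0,0],[0,0,0.025,0,0,0],[0,0,0.025,0,0,0],[0,0,0,0,0,0]])

```text
time: 47.75
tcp_pos: [0.5305, -0.2557, 0.4672]
tcp_rot: [-3.139, 0.006, 2.967]
ft_force: [-0.1, 0.2, 0.5]
gripper_width: 1.0
```

Call:
carry_out(motion=[[-0.02,0,0,0,0,0],[-0.02,0,0,0,0,0],[-0.02,0,0,0,0,0],[-0.02,0,0,0,0,0],[-0.02,0,0,0,0,0],[-0.02,0,0,0,0,0],[0,0,0,0,0,0],[0,0,0,0,0,0]])

```text
time: 48.75
tcp_pos: [0.4105, -0.2556, 0.4627]
tcp_rot: [3.141, -0.0, 2.967]
ft_force: [0.1, -0.6, 0.5]
gripper_width: 0.995
```

```bash
python3 - <<'E'
from fit import *
im=ctrl.snapshot('side'); ctrl.snapshot('top')
cv2.imwrite('pics/g8.png',cv2.resize(im[160:360,240:440],(600,600),interpolation=cv2.INTER_CUBIC))
for n,r in(('top',(.5655,-.0195)),('side',(.5656,-.0139))):
    for d in ctrl.regions_of(n,'lid')[:1]: print(n,round(d['conf'],2),np.round(d['location']),*fit([cyl(.058,.03,.035)],{n:d['region']},[.565,-.016,0],hull=True),'rest est',r)
E
```

```text
top 0.73 [308. 185.] [ 0.56505617 -0.02043013] 0.07436040893138696 rest est (0.5655, -0.0195)
side 0.9 [321. 255.] [ 0.56350497 -0.01561072] 0.03401991711511099 rest est (0.5656, -0.0139)
```

View pics/g8.png

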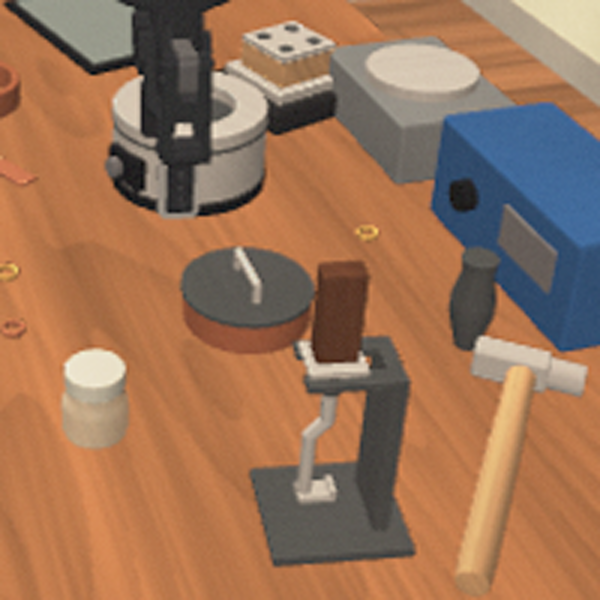

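The lifter hangs in the rack at (340,320) as before and the lid sits level on the ring at (248,285), within about 2 mm of the ring's centre. The gripper is clear of everything, so I hand in.

```bash
python3 -c "
from workcell import ctrl
print(ctrl.finish_job(), ctrl.read_state()['time'])"
```

```text
the job is handed in; nothing more can be done
the job is handed in; nothing more can be done
```

The lid is on the rightmost ring rest, the lifter is back in its rack, and I handed the job in at about 49 s of the 72 s; no verdict was reported.

- **What I did:** I took the lifter from the rack and pressed the tongue lightly on the bench to feel its reach (underside about 118.5 mm below the collar). I slid the tongue under the loop, lifted the lid level and lowered it gently. Then I drew the lifter out without measurable contact and hung it back.
- **Forces:** The most I read between lifter and lid was about 4.5 N, from its weight. There was also a 2.5 N touch of the shank on the bar while finding the depth. Hanging the lifter back put about 7 N on the rack prongs. Forces were only sampled, mostly at the end of each 1 s move, so a short peak could have been missed.
- **Last checks:** Both cameras put the lid 1–3 mm from the ring's centre, and it looked flat in the picture. The lifter looked upright with its collar on the prongs, the gripper was clear of everything, and the neighbouring objects in view looked unmoved.
- **What disagreed:**
  - The two cameras differed by 5–7 mm along y throughout, so I worked from relative measurements.
  - The picture suggested a tongue reach of about 124 mm, and I used the felt value instead.
  - The network's lid detections from the top camera were unusable while the gripper hid the lid.

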